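# Make up two clock repair kits

## Task

Make up two clock repair kits from the parts lying in the middle of the bench: in the three-compartment tray, the bell in the middle compartment with the large spring barrel and the small wheel in the two end ones (either way round); in the two-compartment tray, the small spring barrel and the large wheel, either way round. One part to a compartment, each upright (stem, arbor or pipe up) and flat on the tray's floor; set the parts down without dropping or throwing them, and leave the wristwatch, the loupe and the jar standing where they are.

Things in the scene. Friction and masses are not known exactly. Their poses are not given: they have to be found in the camera images.
- large_barrel: large mainspring barrel, loose, 150 to 270 g: a closed brass drum 46 mm in diameter and 26 mm high, standing on the bench, with a steel arbor (round pin) 12 mm in diameter rising from the middle of its lid to 52 mm above its underside. Origin: centre of its underside; z up along the axis.
- small_barrel: small mainspring barrel, loose, 67 to 122 g: the same shape, drum 32 mm in diameter and 20 mm high, steel arbor 10 mm in diameter rising to 46 mm above its underside. Origin: centre of its underside; z up along the axis.
- large_wheel: large clock wheel, loose, 60 to 108 g: a flat toothed brass ring 54 mm in diameter (56 over the teeth), 6 mm thick, with six open spokes, lying flat, with an upright brass pipe 14 mm in diameter in its middle that rises to 46 mm above its underside. Origin: centre of its underside; z up along the axis.
- small_wheel: small clock wheel, loose, 30 to 54 g: the same shape, 36 mm in diameter (38 over the teeth), 6 mm thick, pipe 10 mm in diameter rising to 44 mm above its underside. Origin: centre of its underside; z up along the axis.
- bell: clock bell, loose, 90 to 162 g: a steel dome 50 mm in diameter and 24 mm high, mouth down, with a 16 mm collar to 28 mm and then a steel stem 10 mm in diameter up to 48 mm above its underside. Origin: centre of its underside; z up along the axis.
- tray3: light wooden tray, compartments lined with blue felt, with THREE compartments in a row, fixed to the bench: 232 x 80 mm outside, 14 mm high, floor, walls and partitions 4 mm thick. Origin: centre of its underside; x runs along the row. Each compartment is 72 x 72 mm inside; their centres lie at x = -76, 0 and +76 mm, y = 0. The rim is 10 mm above their floor. Left or right, turned by up to 0.25 rad.
- tray2: light wooden tray, compartments lined with blue felt, with TWO compartments in a row, fixed, on the side opposite the other tray: 156 x 80 mm outside, otherwise the same; compartments 72 x 72 mm inside, centres at x = -38 and +38 mm, y = 0, turned by up to 0.25 rad.
- wristwatch: wristwatch standing on its closed strap, dial up, loose, among the parts, not needed: about 40 mm across the case, 58 mm over the strap, 44 mm high. Origin: centre of its underside.
- loupe: watchmaker's black eye loupe, an open flared cup 38 mm in diameter and 30 mm high, loose, among the parts, not needed. Origin: centre of its underside.
- jar: small brown glass jar with a grey lid, 34 mm in diameter and 40 mm high, loose, among the parts, not needed. Origin: centre of its underside. Neighbouring objects on the bench (parts and these three) stand at least 77 mm apart, centre to centre.
Not all that is in view belongs to the job. Leave any pink or red look-alike of the bell alone. What is shaped like the large_wheel but red is not meant.

How it is judged:
By the outcome, as a careful person would: the job done as asked, in the order asked, and still so for the second after the job is handed in, with the robot touching nothing.
It also fails if it takes over 109 s, if anything falls off the work surface, if the arm or the gripper's body presses on something with over 40 N, if the wrist force passes 120 N, or if a joint passes its speed limit or range.

## Robot

A 6-joint arm with a two-finger parallel gripper is mounted at the origin on the work surface. World frame = base frame: x ahead of the robot, y to its left, z up, the work surface at z = 0. Lengths are in m, angles in degrees, forces in N, time in s.
With the tool pointing down it reaches from about 0.25 to 0.725 m from the base axis. Payload 9.7 kg.
Tool frame: the origin (TCP) lies at the very end of the fingers, on their centre line; the grasp point (between the pads) lies 19 mm behind it (bot.grip_point_offset is the z of the grasp point in the tool frame, in m); z points along the fingers, x is the direction in which the jaws open and shut, and the axes are right-handed (so a half turn about z gives the same grasp; the last joint's range is limited). The gripper opens to 85 mm and grips with 20 to 120 N. Pads are 22 mm wide; open, the fingers measure 114 mm over their backs; the gripper's body (76 mm by 85 mm) begins 54 mm behind the grasp point. The pads swing forward as they close: fully open they stand 13 mm farther back than shut.
Start: joints at [-69.385, 4.979, 10.078, 95.1, 0, 90], TCP at [0.194, -0.515, 0.231] pointing down, gripper open.
Joint ranges: [-179.16, 179.16], [-48.56, 103.87], [-65.8, 70.77], [-126.05, 130.52], [-82.76, 87.17], [-180, 180]. Speed limits (degrees/s): [127.2, 127.2, 147.25, 180, 180, 180].

## Interface

Orientations are given as [roll, pitch, yaw] about the fixed x, y, z axes, in that order (R = Rz(yaw) Ry(pitch) Rx(roll)).
In Python, from workcell import get_obs, viewer, job_done, bot gives the robot as it stands.
- The arm moves only by the shell command python3 -m handwheel 'ROWS' [FORCE]. ROWS is JSON, a list of rows, each a list of 5 numbers: the closure, from 0 (fully open) to 1 (shut), then the shift along the world's x, y, z in m, then the turn about the world's z in degrees. A call has 1 to 5 rows; each row is the pose to reach, as a shift and turn from the pose measured when the call began; what a row does not reach only later rows make up. A row lasts 1/10 s, in which the tool goes at most 50 mm and 8.59 degrees, less where a joint would pass 70% of its speed; a pose out of reach is approached as far as the arm can. A call with a gripper value outside its range is refused whole. The fingers move at their own pace and stop on an object; FORCE is the grip in N (left out, the last holds). Time passes only in rows, so rows that repeat a pose let the fingers close. It gives the time, the measured TCP pose, the force and the opening at its end, in the units of the state.
- get_obs(): the state, without advancing time (a new reading comes with each control period).
- viewer.camera(name): name is "scene" or "top"; returns a dict with "color" (420x560x3 uint8, blue, green, red), "K" (3x3 intrinsics, pixels), "dist_coeffs" ([k1, k2, p1, p2, k3] as OpenCV has them; the pictures are not rectified), "origin" and "orientation" of the camera in the world. Camera axes: x right, y down, z forward; pixel columns grow to the right and rows downward; lengths in m; the calibration is good to about 2 mm. A picture is of the moment at which its call begins. There is no depth.
- job_done(): hands the job in, once; it reports no verdict.
The state is a dict: "time": time; "q": joint angles; "qd": joint speeds; "joint_efforts": joint torques, N m; "ee_pos": TCP position; "tcp_rot": TCP orientation; "wrist_force": force on the tool from outside, world axes, zero at the start; "torque": the same for the moment, N m; "opening": finger opening in m.
Only numpy, scipy, OpenCV 4.12 (cv2) and the standard library are available. Lean on these libraries where they do the work, as an engineer would, in place of code of your own. Each camera call takes 0.05 s, during which the arm holds its last target.

## Working session

There is one attempt and no reset: what is moved stays moved. The work goes in short steps, Python scripts to look and compute and a shell command to move; the robot and the scene stay as the last step left them, time stands still between calls to the robot, and variables do not carry over. Pictures are saved under pics/ and viewed, and the job is handed in when it is done.

```bash
mkdir -p pics; ls; python3 - <<'E'
from workcell import get_obs, viewer, bot
import cv2
print(get_obs())
for n in ("top","scene"):
    c=viewer.camera(n); cv2.imwrite(f"pics/{n}0.png",c["color"])
    print(n,{k:v for k,v in c.items() if k!="color"})
E
```

```text
pics
{'time': 0.0, 'q': array([-6.93846194e+01,  5.01176934e+00,  1.00333785e+01,  9.50996054e+01,
        1.87606312e-03,  9.00009089e+01]), 'qd': array([ 0.03554639,  0.01739873, -0.04032777, -0.09926364,  0.05890438,
        0.05161385]), 'joint_efforts': array([-8.91180862e-04, -5.20385993e+01,  4.64802468e+01,  1.64211768e-02,
        4.14009332e-05,  1.84738028e-06]), 'ee_pos': array([ 0.19357693, -0.5145571 ,  0.23056702]), 'tcp_rot': array([-1.79998125e+02,  7.79962808e-02, -6.93855283e+01]), 'wrist_force': array([-0.65126566,  0.39625248,  1.34945111]), 'torque': array([-0.02876552, -0.04671413, -0.01740493]), 'opening': 0.08563468942063389}
top {'K': array([[460.40918301,   0.        , 285.210491  ],
       [  0.        , 460.40918301, 218.42891758],
       [  0.        ,   0.        ,   1.        ]]), 'dist_coeffs': array([-0.08268147,  0.        ,  0.        ,  0.        ,  0.        ]), 'origin': array([ 0.47833379, -0.0073321 ,  1.23402893]), 'orientation': array([-174.55279765,    0.45313561,  -89.74854143])}
scene {'K': array([[466.44455477,   0.        , 281.94882193],
       [  0.        , 466.44455477, 209.57492672],
       [  0.        ,   0.        ,   1.        ]]), 'dist_coeffs': array([-0.047153,  0.      ,  0.      ,  0.      ,  0.      ]), 'origin': array([ 0.99624815, -0.41895858,  0.75899359]), 'orientation': array([-141.26000097,    1.00100913,   43.92247872])}
```

View pics/top0.png

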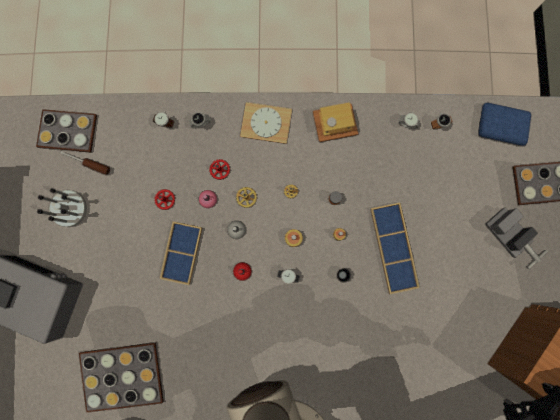

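View pics/scene0.png

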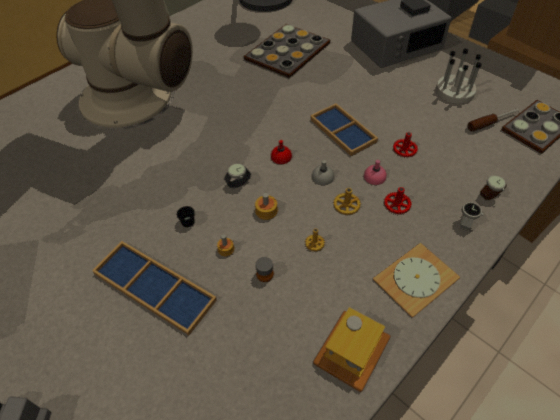

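The top view has image up as +x and image left as +y. Approximate pixels for the parts are: large wheel (246,197), small wheel (291,191), bell (236,230), large barrel (293,238) and small barrel (340,234). tray2 is at (181,252) and tray3 at (395,247). I'll zoom in next.

```bash
cat > h.py <<'E'
import numpy as np, cv2
from scipy.spatial.transform import Rotation as Ro
def ray(c,uv):
    p=cv2.undistortPoints(np.array(uv,float).reshape(-1,1,2),c["K"],c["dist_coeffs"]).reshape(-1,2)
    d=np.c_[p,np.ones(len(p))]@Ro.from_euler('xyz',c["orientation"],degrees=True).as_matrix().T
    return np.array(c["origin"]),d
def onz(c,uv,z):
    o,d=ray(c,uv); return o+d*((z-o[2])/d[:,2])[:,None]
def proj(c,P):
    R=Ro.from_euler('xyz',c["orientation"],degrees=True).as_matrix().T
    P=np.array(P,float).reshape(-1,3)
    return cv2.projectPoints(P,cv2.Rodrigues(R)[0],-R@np.array(c["origin"]),c["K"],c["dist_coeffs"])[0].reshape(-1,2)
E
python3 - <<'E'
import cv2
t=cv2.imread("pics/top0.png"); s=cv2.imread("pics/scene0.png")
a=t[160:300,155:425]; cv2.imwrite("pics/tz.png",cv2.resize(a,None,fx=2.96,fy=2.96,interpolation=cv2.INTER_CUBIC))
a=s[100:340,85:385]; cv2.imwrite("pics/sz.png",cv2.resize(a,None,fx=2.5,fy=2.5,interpolation=cv2.INTER_CUBIC))
E
```

```text
(no output)
```

View pics/tz.png

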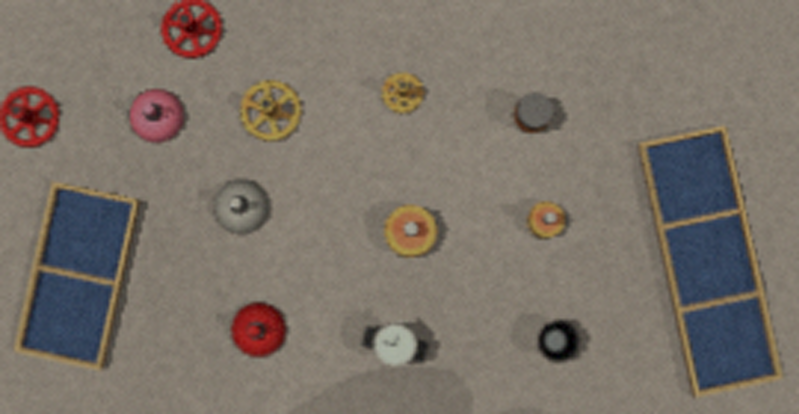

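View pics/sz.png

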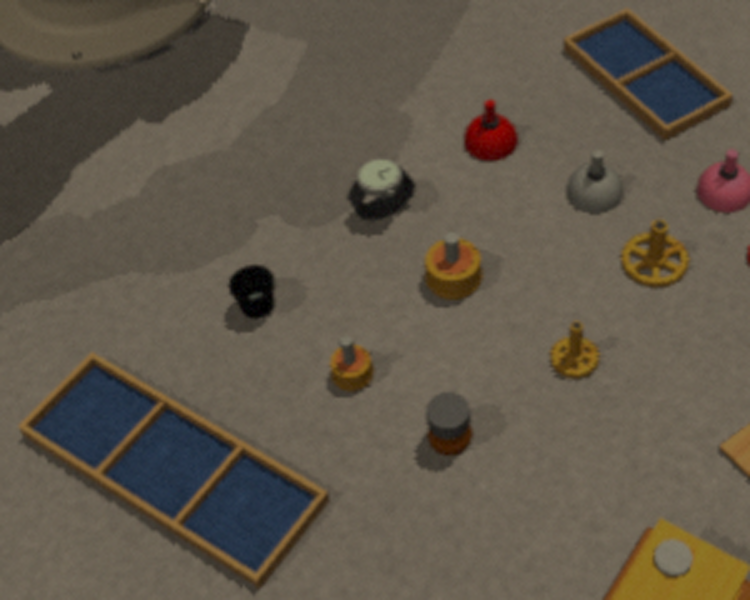

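```bash
python3 - <<'E'
from h import *
from workcell import viewer
T=viewer.camera("top");S=viewer.camera("scene")
N=["bell","LB","SB","LW","SW"]; H=[.048,.052,.046,.046,.044]
t=np.array([(238,203),(411,228),(548,217),(267,103),(401,88)])/[2.963,2.957]+[155,160]-.3
s=np.array([(597,156),(452,238),(348,342),(657,225),(575,327)])/2.5+[85,100]-.3
o1,d1=ray(T,t);o2,d2=ray(S,s)
for i,n in enumerate(N):
    A=np.c_[d1[i],-d2[i]];k=np.linalg.lstsq(A,o2-o1,rcond=None)[0]
    p=o1+k[0]*d1[i];q=o2+k[1]*d2[i]
    print(n,"tri",(p+q)/2,"gap",np.linalg.norm(p-q),"topz",onz(T,t[i:i+1],H[i])[0][:2],"scz",onz(S,s[i:i+1],H[i])[0][:2])
# base masks
hsv=cv2.cvtColor(T["color"],cv2.COLOR_BGR2HSV); 
m=((hsv[...,0]>8)&(hsv[...,0]<32)&(hsv[...,1]>115)&(hsv[...,2]>70)).astype(np.uint8)*255
hz={"LB":.026,"SB":.020,"LW":.006,"SW":.006}
for i,n in enumerate(N):
    u,v=t[i]
    if n=="bell":
        continue
    w=np.zeros_like(m);cv2.circle(w,(int(u),int(v)),17,255,-1)
    pts=cv2.findNonZero(m&w);(c,r)=cv2.minEnclosingCircle(pts)
    P=onz(T,[c],hz[n])[0];e=np.linalg.norm(onz(T,[(c[0]+r,c[1])],hz[n])[0]-P)
    print(n,len(pts),np.round(P[:2],4),"diam",2*e)
# trays: blue
for nm,x0,x1 in(("tray2",150,215),("tray3",360,430)):
  b=((hsv[...,0]>100)&(hsv[...,0]<125)&(hsv[...,1]>90)).astype(np.uint8)*255
  w=np.zeros_like(b);w[190:300,x0:x1]=b[190:300,x0:x1]
  w=cv2.morphologyEx(w,cv2.MORPH_OPEN,np.ones((3,3)))
  cs,_=cv2.findContours(w,cv2.RETR_EXTERNAL,cv2.CHAIN_APPROX_NONE)
  for c in cs:
    if cv2.contourArea(c)<200:continue
    P=onz(T,c.reshape(-1,2),.006)[:,:2]
    R=cv2.minAreaRect((P*1000).astype(np.float32));print(nm,R)
  W=cv2.findNonZero(cv2.morphologyEx(w,cv2.MORPH_CLOSE,np.ones((7,7))))
  R=cv2.minAreaRect((onz(T,W.reshape(-1,2),.006)[:,:2]*1000).astype(np.float32));print(nm,"all",R)
E
```

```text
bell tri [0.56640401 0.13349543 0.05027422] gap 0.004084000692552768 topz [0.56513432 0.13228541] scz [0.5662792  0.13693311]
LB tri [ 0.54462442 -0.01739296  0.05498986] gap 0.003510921903732761 topz [ 0.54366051 -0.0187669 ] scz [ 0.54380598 -0.01430802]
SB tri [ 0.55472183 -0.13750729  0.0454577 ] gap 0.002198541087369448 topz [ 0.55403644 -0.13833515] scz [ 0.55574555 -0.13686228]
LW tri [0.65354665 0.10819416 0.05097376] gap 0.0012285325654423896 topz [0.65383235 0.10824551] scz [0.65152459 0.11240152]
SW tri [ 0.66875244 -0.00891119  0.04311102] gap 0.0021694806917902697 topz [ 0.66785567 -0.00969687] scz [ 0.66984218 -0.00856731]
LB 215 [ 0.543  -0.0189] diam 0.04593130569926522
SB 96 [ 0.5541 -0.1398] diam 0.03231826759400132
LW 211 [0.6533 0.1087] diam 0.05459120978184674
SW 125 [ 0.6697 -0.011 ] diam 0.03665743852320671
tray2 ((465.3724365234375, 290.2667236328125), (64.5178451538086, 66.57777404785156), 78.16400909423828)
tray2 ((540.2421264648438, 275.0636291503906), (65.10391235351562, 66.5588150024414), 78.04386901855469)
tray2 all ((502.8656005859375, 282.7881774902344), (65.03021240234375, 143.05702209472656), 78.30389404296875)
tray3 ((443.8460693359375, -304.7304992675781), (66.3961181640625, 64.79396057128906), 11.951635360717773)
tray3 ((518.8641967773438, -289.9212951660156), (66.28826141357422, 65.33113861083984), 11.341437339782715)
tray3 ((593.6228637695312, -274.174560546875), (66.82048797607422, 65.22515106201172), 12.231771469116211)
tray3 all ((518.969970703125, -289.80487060546875), (219.76708984375, 65.67330932617188), 11.578481674194336)
```

Triangulated stem heights (bell 50, LB 55, SB 45, LW 51, SW 43 mm) and disc diameters (46, 32, 54.6, 36.7 mm) match the parts. Compartment pitch is about 76 mm, as given. I'll take the bell first, moving over with the jaws part open and the yaw turning towards 0.

```bash
python3 -m handwheel '[[0.5,0.02,0.04,-0.01,8],[0.5,0.04,0.08,-0.03,16],[0.5,0.06,0.12,-0.05,24],[0.5,0.08,0.16,-0.07,32],[0.5,0.10,0.20,-0.07,40]]' 50
```

```text
time: 0.7
ee_pos: [0.2931, -0.3122, 0.1581]
tcp_rot: [-179.9, 0.2, -29.1]
wrist_force: [0.6, -1.0, 0.4]
opening: 0.043
```

```bash
python3 -m handwheel '[[0.6,0.025,0.04,0,6],[0.6,0.05,0.08,0,12],[0.6,0.075,0.12,0,18],[0.6,0.10,0.16,0,24],[0.6,0.125,0.20,0,29]]'; python3 -m handwheel '[[0.6,0.025,0.04,-0.01,0],[0.6,0.05,0.08,-0.02,0],[0.6,0.075,0.12,-0.04,0],[0.6,0.10,0.16,-0.05,0],[0.6,0.125,0.20,-0.05,0]]'
```

```text
time: 1.2
ee_pos: [0.4187, -0.1103, 0.1582]
tcp_rot: [-179.9, 0.2, 0.2]
wrist_force: [1.3, -1.5, -0.6]
opening: 0.034
time: 1.7
ee_pos: [0.5436, 0.0916, 0.1062]
tcp_rot: [-180.0, 0.4, 0.2]
wrist_force: [1.5, -0.8, 0.8]
opening: 0.0341
```

```bash
python3 -m handwheel '[[0.6,0.022,0.041,0,0],[0.6,0.022,0.041,-0.01,0],[0.6,0.022,0.041,-0.02,0],[0.6,0.022,0.041,-0.02,0]]'
python3 - <<'E'
from workcell import viewer,get_obs
import cv2
o=get_obs();print(o['ee_pos'],o['wrist_force'])
s=viewer.camera("scene")["color"];t=viewer.camera("top")["color"]
a=cv2.resize(s[100:260,220:420],None,fx=3,fy=3);cv2.imwrite("pics/b1.png",a)
E
```

```text
time: 2.1
ee_pos: [0.5643, 0.1318, 0.0843]
tcp_rot: [180.0, 0.5, 0.2]
wrist_force: [-0.9, -0.1, 0.7]
opening: 0.0342
[0.56426649 0.13179067 0.0842931 ] [-0.87045279 -0.08902532  0.69753814]
```

View pics/b1.png

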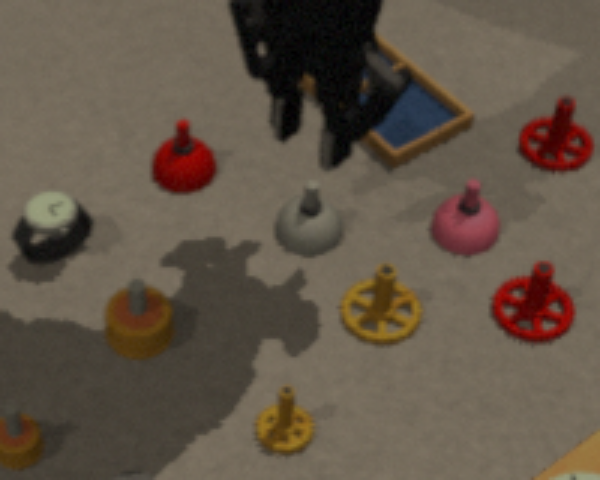

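The fingertips (at 285,135 and 335,160) straddle the bell's stem (310,190). I'll descend and grip.

```bash
python3 -m handwheel '[[0.6,0.002,0.001,-0.02,0],[0.6,0.002,0.001,-0.04,0],[0.6,0.002,0.001,-0.052,0],[0.6,0.002,0.001,-0.053,0],[0.6,0.002,0.001,-0.053,0]]' 50; python3 -m handwheel '[[1,0,0,0,0],[1,0,0,0,0],[1,0,0,0,0],[1,0,0,0,0],[1,0,0,0,0]]' 50
```

```text
time: 2.7
ee_pos: [0.5672, 0.1321, 0.034]
tcp_rot: [-180.0, 0.3, 0.1]
wrist_force: [-0.3, 0.3, -0.4]
opening: 0.0344
time: 3.2
ee_pos: [0.5675, 0.1322, 0.0348]
tcp_rot: [-180.0, 0.3, 0.1]
wrist_force: [-0.8, -0.2, 5.4]
opening: 0.007
```

```bash
python3 -m handwheel '[[1,0,0,0.01,0],[1,0,0,0.03,0],[1,0,0,0.06,0],[1,0,0,0.08,0],[1,0,0,0.08,0]]'
```

```text
time: 3.7
ee_pos: [0.5689, 0.1326, 0.1185]
tcp_rot: [-179.9, 0.0, 0.1]
wrist_force: [-0.8, -0.8, -1.2]
opening: 0.0072
```

```bash
cat > pic.py <<'E'
import sys,cv2
from workcell import viewer,get_obs
n=sys.argv[1];x0,y0,x1,y1=map(int,sys.argv[3:7])
c=viewer.camera(sys.argv[2])["color"][y0:y1,x0:x1]
f=min(800/c.shape[1],600/c.shape[0])
cv2.imwrite(f"pics/{n}.png",cv2.resize(c,None,fx=f,fy=f,interpolation=cv2.INTER_CUBIC))
o=get_obs();print(o['time'],o['ee_pos'],o['wrist_force'],o['torque'],o['opening'])
E
python3 pic.py b2 scene 220 60 420 210
```

```text
3.75 [0.56829522 0.13244783 0.11639452] [-0.01530098  0.33592912 -1.31602869] [ 0.01512461  0.0253514  -0.02102297] 0.007294713377306718
```

View pics/b2.png

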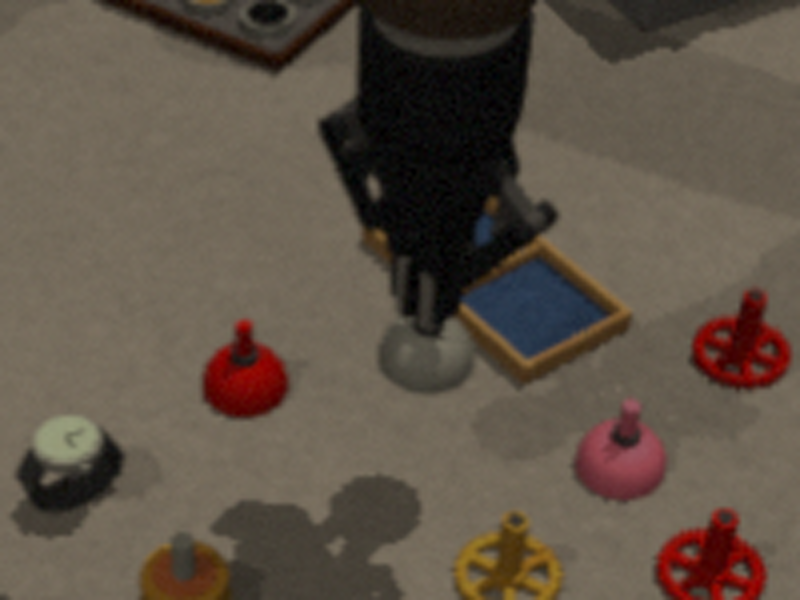

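The bell is held upright. I'll carry it to the middle compartment of tray3 at (0.519, -0.290).

```bash
python3 -m handwheel '[[1,-0.002,-0.02,0.01,0],[1,-0.007,-0.06,0.01,0],[1,-0.012,-0.10,0.01,0],[1,-0.017,-0.14,0.01,0],[1,-0.022,-0.18,0.01,0]]';python3 -m handwheel '[[1,-0.005,-0.04,0,0],[1,-0.01,-0.08,0,0],[1,-0.015,-0.12,0,0],[1,-0.02,-0.16,0,0],[1,-0.024,-0.20,0,0]]'
```

```text
time: 4.25
ee_pos: [0.5453, -0.0489, 0.1249]
tcp_rot: [-179.9, 0.2, 0.1]
wrist_force: [0.9, -0.2, -0.2]
opening: 0.0074
time: 4.75
ee_pos: [0.5202, -0.2502, 0.1235]
tcp_rot: [-179.9, 0.3, 0.1]
wrist_force: [0.8, 0.4, -1.1]
opening: 0.0073
```

```bash
python3 -m handwheel '[[1,-0.001,-0.02,0,0],[1,-0.002,-0.036,0,0],[1,-0.003,-0.04,0,0],[1,-0.003,-0.04,0,0]]'
```

```text
time: 5.15
ee_pos: [0.517, -0.2899, 0.1229]
tcp_rot: [-179.8, 0.4, 0.1]
wrist_force: [-0.1, -0.4, -1.1]
opening: 0.0072
```

```bash
python3 -m handwheel '[[1,0.002,0,-0.03,0],[1,0.002,0,-0.055,0],[1,0.002,0,-0.07,0],[1,0.002,0,-0.076,0],[1,0.002,0,-0.078,0]]';python3 -m handwheel '[[1,0,0,-0.002,0],[1,0,0,-0.004,0],[1,0,0,-0.004,0]]'; python3 pic.py b3 scene 80 180 280 330
```

```text
time: 5.65
ee_pos: [0.5191, -0.2893, 0.0448]
tcp_rot: [-179.8, 0.4, 0.1]
wrist_force: [-1.2, 0.1, -0.8]
opening: 0.0074
time: 5.95
ee_pos: [0.5194, -0.2894, 0.0413]
tcp_rot: [-179.8, 0.4, 0.1]
wrist_force: [-0.4, 0.2, 0.2]
opening: 0.0075
6.0 [ 0.51936878 -0.2894842   0.04133482] [ 0.78288573 -0.48468203 -0.74974563] [ 0.03825101 -0.02267227  0.01921662] 0.007227521955152819
```

View pics/b3.png

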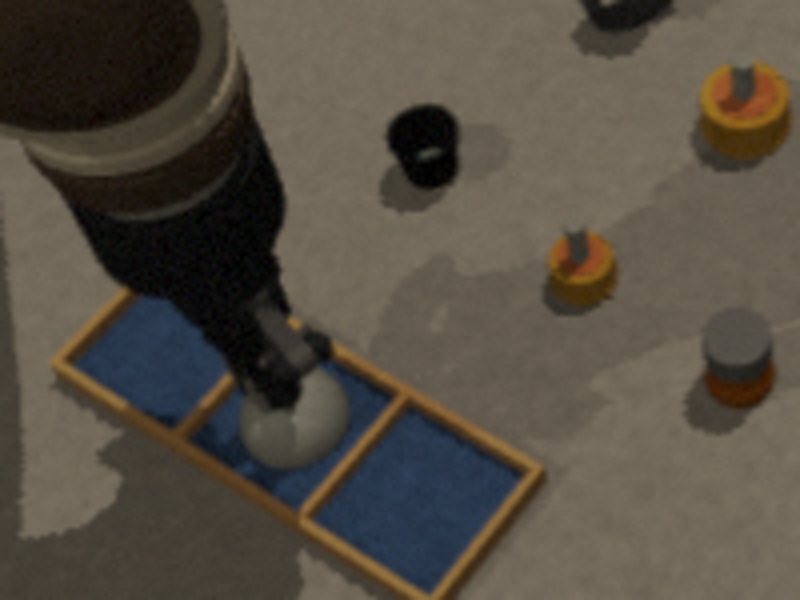

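The bell (295,425) is centred in the middle compartment. I'll lower it to contact.

```bash
python3 -m handwheel '[[1,0,0,-0.001,0],[1,0,0,-0.002,0],[1,0,0,-0.002,0]]';python3 -m handwheel '[[1,0,0,-0.001,0],[1,0,0,-0.002,0],[1,0,0,-0.002,0]]'
```

```text
time: 6.3
ee_pos: [0.5193, -0.2895, 0.0392]
tcp_rot: [-179.8, 0.4, 0.1]
wrist_force: [1.1, 0.2, -1.2]
opening: 0.0071
time: 6.6
ee_pos: [0.5194, -0.2897, 0.0389]
tcp_rot: [-179.9, 0.3, 0.1]
wrist_force: [-4.7, 1.8, 10.9]
opening: 0.0072
```

Contact came at z=0.039, as expected. I'll release and lift.

```bash
python3 -m handwheel '[[0.85,0,0,0,0],[0.7,0,0,0,0],[0.6,0,0,0,0],[0.6,0,0,0,0],[0.6,0,0,0,0]]';python3 -m handwheel '[[0.6,0,0,0.02,0],[0.6,0,0,0.05,0],[0.6,0,0.01,0.08,0],[0.6,0,0.04,0.09,0],[0.6,0.01,0.08,0.09,0]]'; python3 pic.py b4 scene 80 180 280 330
```

```text
time: 7.1
ee_pos: [0.5193, -0.2896, 0.0386]
tcp_rot: [-179.9, 0.3, 0.1]
wrist_force: [-1.1, -0.5, -0.7]
opening: 0.0341
time: 7.6
ee_pos: [0.5296, -0.2103, 0.1309]
tcp_rot: [-180.0, 0.2, -0.0]
wrist_force: [1.5, -0.4, 0.6]
opening: 0.0343
7.65 [ 0.53072703 -0.20453353  0.12996639] [2.78339191 3.83371321 0.2778624 ] [ 0.18964535 -0.12784158 -0.04613312] 0.03429208419805506
```

View pics/b4.png

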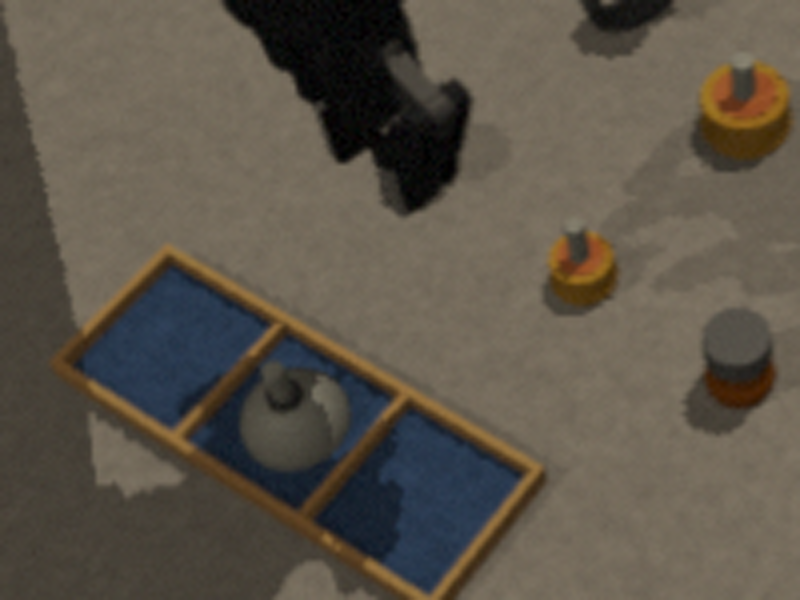

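The bell stands upright and central. Next is the large barrel.

```bash
python3 -m handwheel '[[0.6,0.003,0.045,0,0],[0.6,0.006,0.09,0,0],[0.6,0.01,0.135,-0.01,0],[0.6,0.013,0.18,-0.03,0],[0.6,0.013,0.186,-0.04,0]]';python3 -m handwheel '[[0.6,0,0.001,0,0],[0.6,0,0.001,0,0]]'
```

```text
time: 8.15
ee_pos: [0.5433, -0.0145, 0.0885]
tcp_rot: [-179.7, 0.3, 0.4]
wrist_force: [0.1, -0.5, -0.4]
opening: 0.034
time: 8.35
ee_pos: [0.5431, -0.0136, 0.0885]
tcp_rot: [-179.7, 0.3, 0.4]
wrist_force: [-0.0, -0.2, 0.4]
opening: 0.0343
```

```bash
python3 -m handwheel '[[0.6,0,-0.004,-0.01,0],[0.6,0,-0.005,-0.03,0],[0.6,0,-0.005,-0.05,0],[0.6,0,-0.005,-0.056,0],[0.6,0,-0.005,-0.056,0]]' 60;python3 -m handwheel '[[1,0,0,0,0],[1,0,0,0,0],[1,0,0,0,0],[1,0,0,0,0],[1,0,0,0,0]]' 60;python3 -m handwheel '[[1,0,0,0.01,0],[1,0,0,0.03,0],[1,0,0,0.06,0],[1,0,0,0.09,0],[1,0,0,0.09,0]]'; python3 pic.py l1 scene 180 120 380 270
```

```text
time: 8.85
ee_pos: [0.5426, -0.0196, 0.0318]
tcp_rot: [-179.7, 0.4, 0.4]
wrist_force: [-0.0, -0.5, 0.9]
opening: 0.0339
time: 9.35
ee_pos: [0.5433, -0.02, 0.0329]
tcp_rot: [-179.8, 0.3, 0.3]
wrist_force: [-0.3, -3.0, 6.2]
opening: 0.0094
time: 9.85
ee_pos: [0.5451, -0.0198, 0.1277]
tcp_rot: [-179.8, -0.1, 0.4]
wrist_force: [0.5, 0.2, -1.4]
opening: 0.01
9.9 [ 0.54437068 -0.01980976  0.12520514] [-0.14782843 -0.18613837 -2.80002277] [-0.05271333 -0.01732195 -0.01673831] 0.009302832502320939
```

View pics/l1.png

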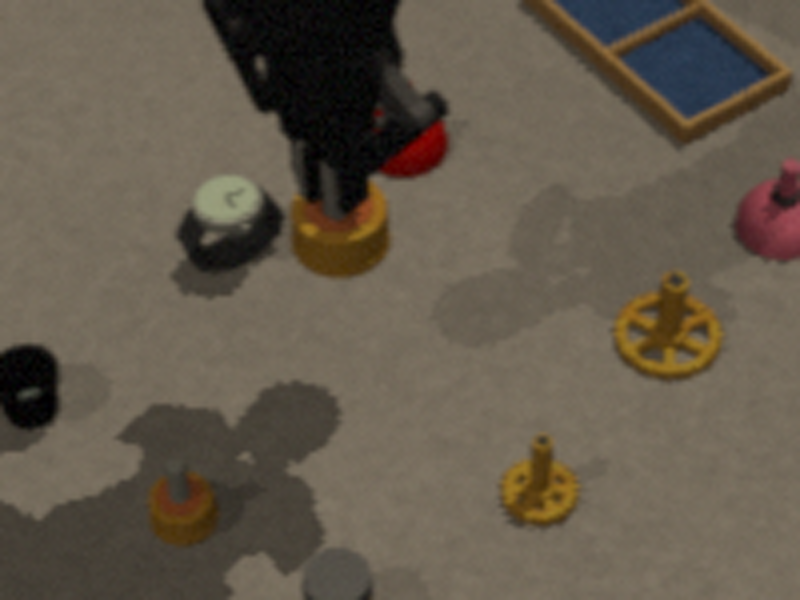

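The barrel is held upright and reads about 2.8 N. I'll carry it to (0.444, -0.305).

```bash
python3 -m handwheel '[[1,-0.007,-0.02,0,0],[1,-0.021,-0.06,0,0],[1,-0.035,-0.10,0,0],[1,-0.049,-0.14,0,0],[1,-0.063,-0.18,0,0]]';python3 -m handwheel '[[1,-0.014,-0.04,0,0],[1,-0.028,-0.08,0,0],[1,-0.037,-0.10,0,0],[1,-0.037,-0.105,0,0],[1,-0.037,-0.105,0,0]]'
```

```text
time: 10.4
ee_pos: [0.48, -0.2008, 0.1238]
tcp_rot: [-179.7, 0.2, 0.4]
wrist_force: [1.2, -0.3, -2.7]
opening: 0.0097
time: 10.9
ee_pos: [0.4426, -0.3058, 0.1227]
tcp_rot: [-179.6, 0.2, 0.3]
wrist_force: [0.6, 0.4, -3.4]
opening: 0.0096
```

Contact is expected at z≈0.037.

```bash
python3 -m handwheel '[[1,0.001,0.001,-0.03,0],[1,0.001,0.001,-0.055,0],[1,0.001,0.001,-0.07,0],[1,0.001,0.001,-0.078,0],[1,0.001,0.001,-0.080,0]]';python3 -m handwheel '[[1,0,0,-0.002,0],[1,0,0,-0.004,0],[1,0,0,-0.005,0]]'; python3 pic.py l2 scene 80 180 280 330
```

```text
time: 11.4
ee_pos: [0.4436, -0.304, 0.0421]
tcp_rot: [-179.6, 0.3, 0.4]
wrist_force: [0.2, 0.3, -2.2]
opening: 0.0094
time: 11.7
ee_pos: [0.444, -0.3042, 0.0377]
tcp_rot: [-179.6, 0.2, 0.4]
wrist_force: [-0.8, 0.1, -3.4]
opening: 0.0095
11.75 [ 0.44381135 -0.30419632  0.03746937] [ 0.04528272 -0.01872565 -2.33370927] [-0.06986583 -0.00219754  0.01661646] 0.009379091338178241
```

View pics/l2.png

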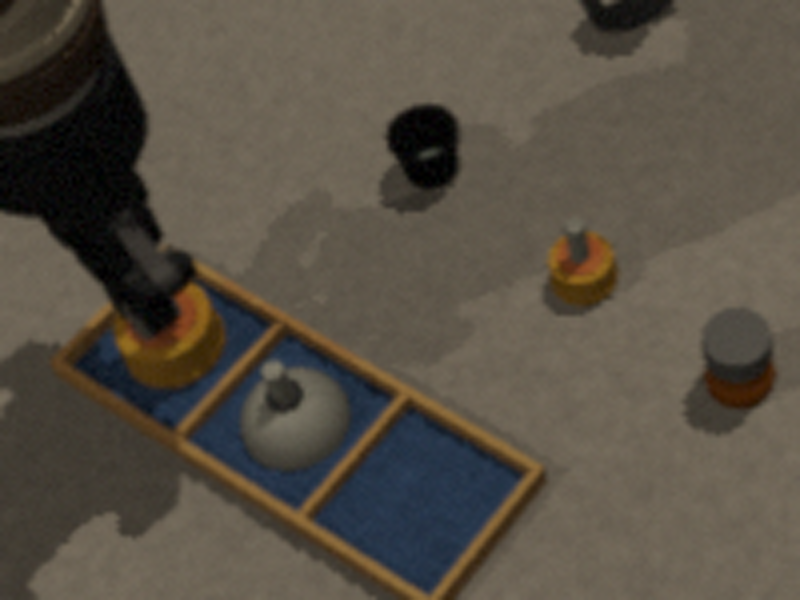

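The barrel is in the near end compartment, close to the floor. I'll lower it to contact.

```bash
python3 -m handwheel '[[1,0,0,-0.001,0],[1,0,0,-0.002,0],[1,0,0,-0.002,0]]'
```

```text
time: 12.05
ee_pos: [0.444, -0.3043, 0.0369]
tcp_rot: [-179.7, 0.2, 0.4]
wrist_force: [-3.6, 2.9, 7.5]
opening: 0.0095
```

```bash
python3 -m handwheel '[[0.85,0,0,0,0],[0.7,0,0,0,0],[0.6,0,0,0,0],[0.6,0,0,0,0],[0.6,0,0,0,0]]';python3 -m handwheel '[[0.6,0,0,0.02,0],[0.6,0,0,0.05,0],[0.6,0.01,0.015,0.09,0],[0.6,0.035,0.045,0.09,0],[0.6,0.06,0.08,0.09,0]]'; python3 pic.py l3 scene 80 180 280 330
```

```text
time: 12.55
ee_pos: [0.444, -0.3043, 0.0368]
tcp_rot: [-179.7, 0.2, 0.4]
wrist_force: [-0.7, -0.4, -0.4]
opening: 0.0344
time: 13.05
ee_pos: [0.5051, -0.2245, 0.1285]
tcp_rot: [-179.7, 0.1, 0.2]
wrist_force: [-0.0, -1.1, -0.7]
opening: 0.034
13.1 [ 0.50773806 -0.21946478  0.12740957] [0.81514741 5.61122586 0.02255501] [ 0.21475983 -0.03457113  0.01391214] 0.034382301100788264
```

View pics/l3.png

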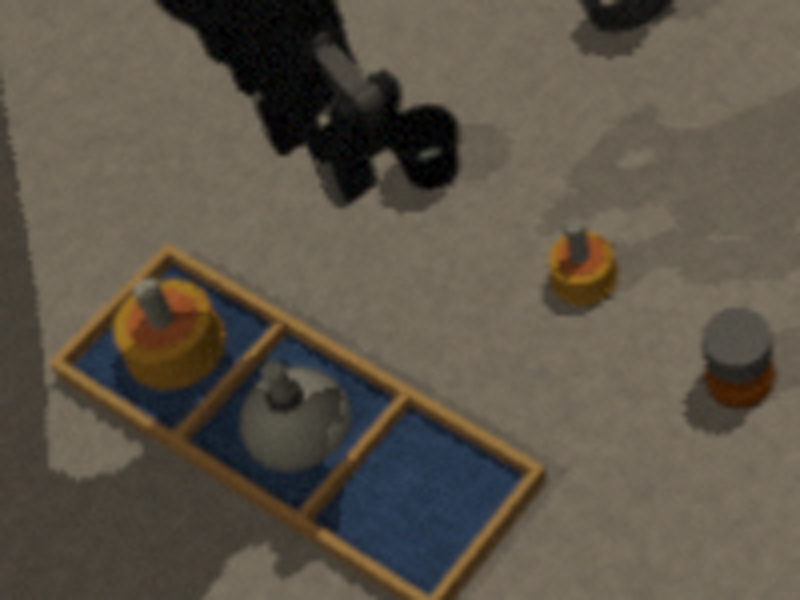

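The large barrel is upright. Next is the small wheel.

```bash
python3 -m handwheel '[[0.6,0.03,0.039,0,0],[0.6,0.06,0.078,0,0],[0.6,0.09,0.117,0,0],[0.6,0.12,0.156,0,0],[0.6,0.15,0.195,-0.02,0]]';python3 -m handwheel '[[0.6,0.008,0.012,-0.02,0],[0.6,0.011,0.014,-0.03,0],[0.6,0.011,0.014,-0.03,0]]'; python3 pic.py w1 scene 220 120 420 270
```

```text
time: 13.6
ee_pos: [0.6567, -0.0268, 0.1117]
tcp_rot: [-179.6, -0.2, 0.5]
wrist_force: [-0.1, -0.0, 0.6]
opening: 0.0338
time: 13.9
ee_pos: [0.6667, -0.0127, 0.0794]
tcp_rot: [-179.6, 0.0, 0.5]
wrist_force: [0.4, -1.1, -0.7]
opening: 0.0345
13.95 [ 0.66691528 -0.01338636  0.0810435 ] [-0.09966343  0.35434703 -0.24411143] [-0.00958869 -0.00940805  0.03593837] 0.034012320746482985
```

View pics/w1.png

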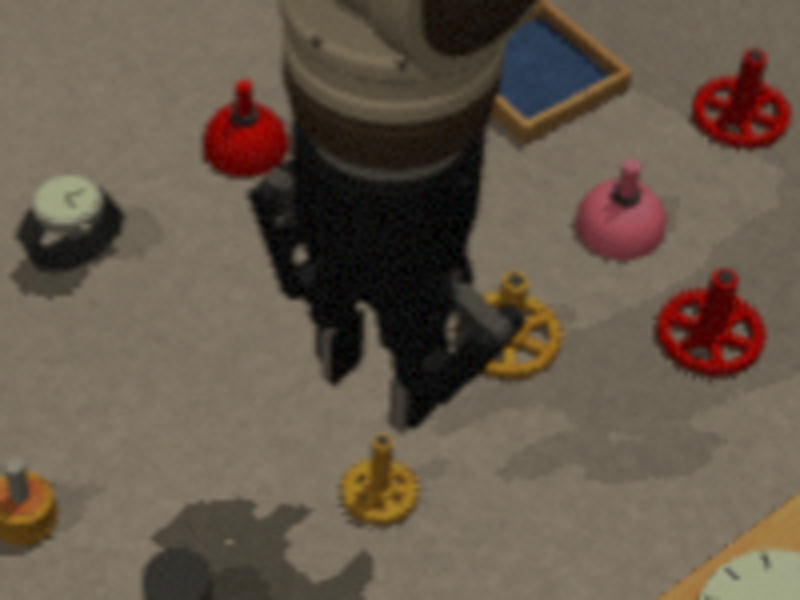

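The jaws straddle the small wheel's pipe (380,445). I'll go down to TCP z=0.02.

```bash
python3 -m handwheel '[[0.6,0.002,0.003,-0.02,0],[0.6,0.002,0.003,-0.04,0],[0.6,0.002,0.003,-0.056,0],[0.6,0.002,0.003,-0.061,0],[0.6,0.002,0.003,-0.061,0]]' 50;python3 -m handwheel '[[1,0,0,0,0],[1,0,0,0,0],[1,0,0,0,0],[1,0,0,0,0],[1,0,0,0,0]]' 50;python3 -m handwheel '[[1,0,0,0.01,0],[1,0,0,0.03,0],[1,0,0,0.06,0],[1,0,0,0.09,0],[1,0,0,0.09,0]]'; python3 pic.py w2 scene 220 120 420 270
```

```text
time: 14.45
ee_pos: [0.6685, -0.0111, 0.02]
tcp_rot: [-179.6, -0.0, 0.4]
wrist_force: [-0.4, -0.3, 0.4]
opening: 0.0344
time: 14.95
ee_pos: [0.6691, -0.0112, 0.0212]
tcp_rot: [-179.6, -0.1, 0.4]
wrist_force: [-0.2, -1.0, 5.4]
opening: 0.0081
time: 15.45
ee_pos: [0.671, -0.0111, 0.1169]
tcp_rot: [-179.6, -0.6, 0.4]
wrist_force: [0.9, 0.5, -0.7]
opening: 0.0079
15.5 [ 0.67036925 -0.01107805  0.11432698] [-0.56282544  0.02975592 -0.68105394] [ 0.01028168 -0.01822515 -0.04400638] 0.008159642910070026
```

View pics/w2.png

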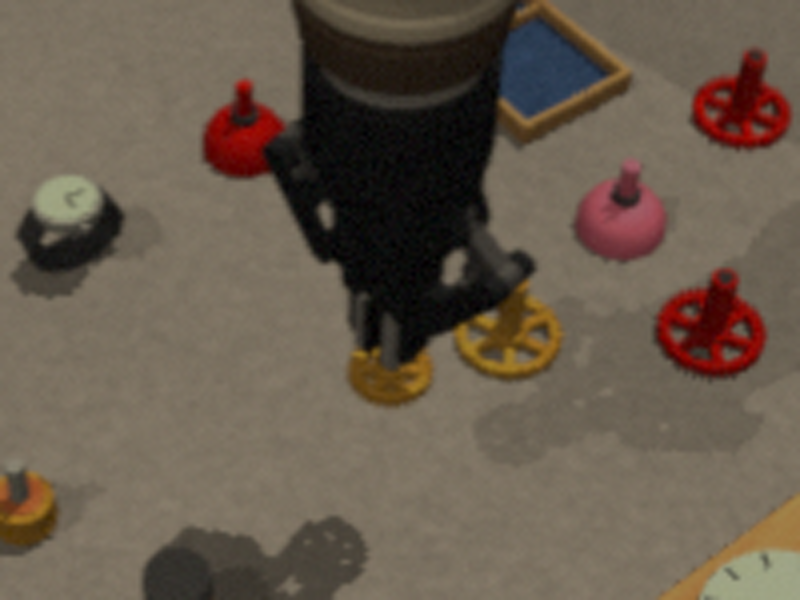

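The small wheel is held and level. I'll carry it to (0.594, -0.274), with contact expected at z≈0.025.

```bash
python3 -m handwheel '[[1,-0.006,-0.02,0,0],[1,-0.017,-0.06,0,0],[1,-0.029,-0.10,0,0],[1,-0.04,-0.14,0,0],[1,-0.052,-0.18,0,0]]';python3 -m handwheel '[[1,-0.012,-0.04,0,0],[1,-0.022,-0.075,0,0],[1,-0.024,-0.083,0,0],[1,-0.024,-0.083,0,0]]'
```

```text
time: 16.0
ee_pos: [0.6173, -0.1923, 0.1133]
tcp_rot: [-179.6, -0.3, 0.4]
wrist_force: [0.2, -0.2, -0.1]
opening: 0.008
time: 16.4
ee_pos: [0.5925, -0.2763, 0.1124]
tcp_rot: [-179.6, -0.3, 0.3]
wrist_force: [1.2, -0.5, 0.1]
opening: 0.008
```

```bash
python3 -m handwheel '[[1,0.002,0.002,-0.03,0],[1,0.002,0.002,-0.055,0],[1,0.002,0.002,-0.07,0],[1,0.002,0.002,-0.079,0],[1,0.002,0.002,-0.082,0]]';python3 -m handwheel '[[1,0,0,-0.002,0],[1,0,0,-0.003,0],[1,0,0,-0.004,0]]'; python3 pic.py w3 scene 80 180 280 330
```

```text
time: 16.9
ee_pos: [0.5945, -0.2734, 0.0297]
tcp_rot: [-179.5, -0.2, 0.4]
wrist_force: [-1.7, 0.2, -1.1]
opening: 0.0079
time: 17.2
ee_pos: [0.595, -0.2736, 0.0266]
tcp_rot: [-179.6, -0.3, 0.4]
wrist_force: [-0.1, 0.3, -0.9]
opening: 0.0081
17.25 [ 0.59484608 -0.27353512  0.02623272] [ 0.09292057 -0.17344507 -0.85887827] [ 0.04280053 -0.03461254  0.00262193] 0.008417674785074124
```

View pics/w3.png

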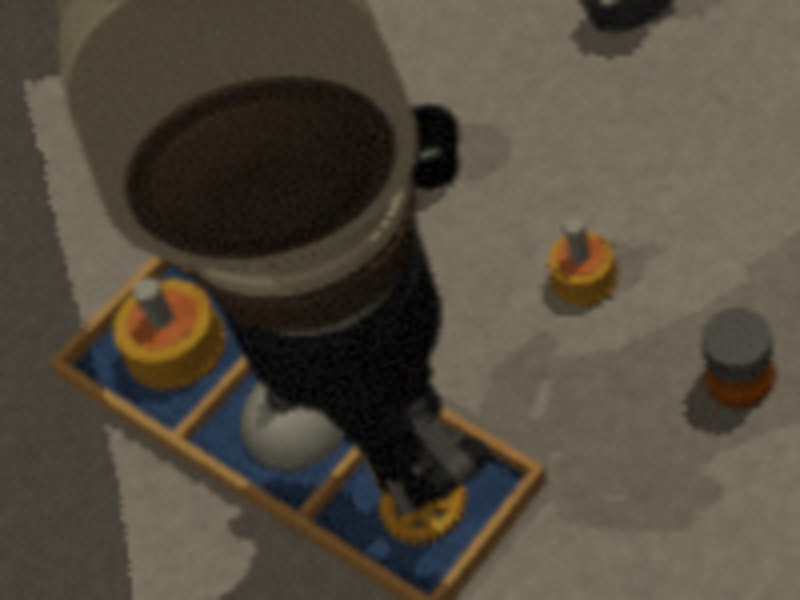

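```bash
python3 -m handwheel '[[1,0,0,-0.001,0],[1,0,0,-0.002,0],[1,0,0,-0.002,0]]'
```

```text
time: 17.55
ee_pos: [0.5952, -0.2738, 0.0252]
tcp_rot: [-179.6, -0.3, 0.4]
wrist_force: [-0.5, 1.3, 5.1]
opening: 0.0078
```

```bash
python3 -m handwheel '[[0.85,0,0,0,0],[0.7,0,0,0,0],[0.6,0,0,0,0],[0.6,0,0,0,0],[0.6,0,0,0,0]]';python3 -m handwheel '[[0.6,0,0,0.02,0],[0.6,0,0,0.05,0],[0.6,-0.005,0.015,0.08,0],[0.6,-0.01,0.05,0.09,0],[0.6,-0.02,0.09,0.09,0]]'; python3 pic.py w4 scene 80 180 280 330
```

```text
time: 18.05
ee_pos: [0.5952, -0.2737, 0.0251]
tcp_rot: [-179.6, -0.3, 0.4]
wrist_force: [0.4, -0.6, -0.2]
opening: 0.0339
time: 18.55
ee_pos: [0.5761, -0.1838, 0.1172]
tcp_rot: [-179.6, -0.5, 0.3]
wrist_force: [0.4, -0.1, 0.4]
opening: 0.0345
18.6 [ 0.57419398 -0.17826061  0.11641333] [4.59440952 2.91606962 2.28641528] [ 0.07947073 -0.27044408  0.02381938] 0.033867446738579325
```

View pics/w4.png

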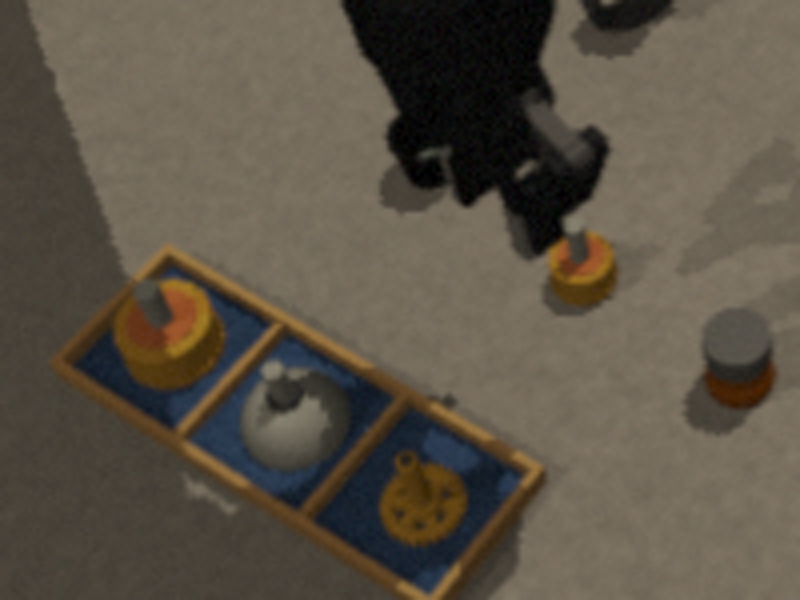

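tray3 is complete. Next is the small barrel.

```bash
python3 -m handwheel '[[0.6,-0.015,0.03,0,0],[0.6,-0.02,0.039,-0.015,0],[0.6,-0.02,0.039,-0.035,0],[0.6,-0.02,0.039,-0.035,0]]'; python3 pic.py s1 scene 150 160 310 280
```

```text
time: 19.0
ee_pos: [0.5528, -0.1385, 0.0791]
tcp_rot: [-179.4, -0.2, 0.5]
wrist_force: [-1.0, 0.1, -0.4]
opening: 0.0344
19.05 [ 0.55342763 -0.13896298  0.08053835] [-0.1116506  -0.26292973  1.21908208] [-0.00894092  0.02633885 -0.02761505] 0.03416683847730916
```

View pics/s1.png

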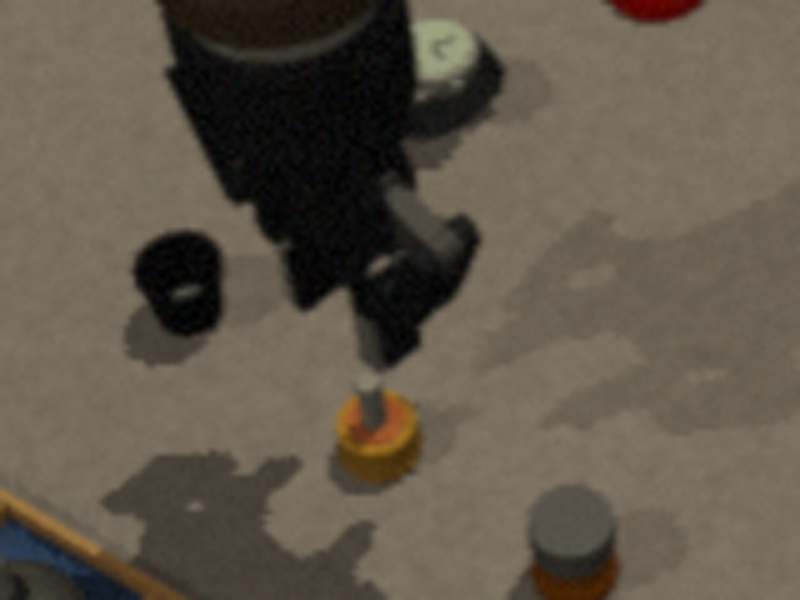

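```bash
python3 - <<'E'
from h import *
from workcell import viewer
c=viewer.camera("scene")
print((proj(c,[[.5534,-.139,.0805],[.5534,-.139,.046],[.5545,-.139,.046],[.5534,-.139,.0]])-[150,160])*5)
E
```

```text
[[349.98163053 327.43113417]
 [361.10974153 382.39032401]
 [363.04924597 384.02679102]
 [374.94622394 450.60308953]]
```

The prediction agrees within about 1 px. I'll go down.

```bash
python3 -m handwheel '[[0.6,0.002,0.001,-0.02,0],[0.6,0.002,0.001,-0.04,0],[0.6,0.002,0.001,-0.051,0],[0.6,0.002,0.001,-0.053,0],[0.6,0.002,0.001,-0.053,0]]' 50;python3 -m handwheel '[[1,0,0,0,0],[1,0,0,0,0],[1,0,0,0,0],[1,0,0,0,0],[1,0,0,0,0]]' 50;python3 -m handwheel '[[1,0,0,0.01,0],[1,0,0,0.03,0],[1,0,0,0.06,0],[1,0,0,0.09,0],[1,0,0,0.10,0]]'; python3 pic.py s2 scene 150 140 310 260
```

```text
time: 19.6
ee_pos: [0.5563, -0.1386, 0.0292]
tcp_rot: [-179.5, -0.3, 0.4]
wrist_force: [0.5, 0.8, 0.6]
opening: 0.0342
time: 20.1
ee_pos: [0.5567, -0.1387, 0.0299]
tcp_rot: [-179.5, -0.4, 0.4]
wrist_force: [-0.5, -0.3, 4.7]
opening: 0.0076
time: 20.6
ee_pos: [0.5577, -0.1389, 0.1336]
tcp_rot: [-179.5, -0.6, 0.4]
wrist_force: [-0.2, 0.1, 0.1]
opening: 0.0074
20.65 [ 0.55788077 -0.13895835  0.13363878] [-0.01973635  0.19680289 -0.42118411] [-0.04427758  0.05222091  0.02258934] 0.007962794603253644
```

View pics/s2.png

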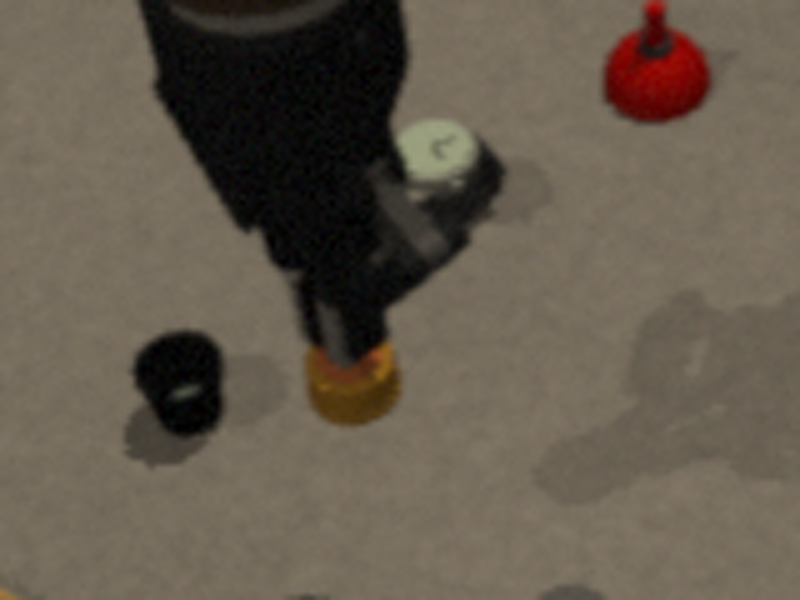

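```bash
python3 -m handwheel '[[1,-0.004,0.02,0,0],[1,-0.013,0.06,0,0],[1,-0.022,0.10,0,0],[1,-0.03,0.14,0,0],[1,-0.039,0.18,0,0]]';python3 -m handwheel '[[1,-0.009,0.04,0,0],[1,-0.017,0.08,0,0],[1,-0.026,0.12,0,0],[1,-0.035,0.16,0,0],[1,-0.043,0.20,0,0]]';python3 -m handwheel '[[1,-0.006,0.025,0,0],[1,-0.01,0.045,0,0],[1,-0.011,0.05,0,0],[1,-0.011,0.05,0,0]]'
```

```text
time: 21.15
ee_pos: [0.5178, 0.0424, 0.1323]
tcp_rot: [-179.6, -0.6, 0.4]
wrist_force: [0.6, 0.4, 0.1]
opening: 0.0074
time: 21.65
ee_pos: [0.4737, 0.2437, 0.131]
tcp_rot: [-179.6, -0.5, 0.4]
wrist_force: [1.5, 0.1, -0.4]
opening: 0.0077
time: 22.05
ee_pos: [0.4622, 0.2939, 0.13]
tcp_rot: [-179.7, -0.4, 0.5]
wrist_force: [0.3, 0.3, -0.1]
opening: 0.0073
```

Contact is expected at z≈0.034.

```bash
python3 -m handwheel '[[1,0.003,-0.004,-0.03,0],[1,0.003,-0.004,-0.06,0],[1,0.003,-0.004,-0.08,0],[1,0.003,-0.004,-0.088,0],[1,0.003,-0.004,-0.091,0]]';python3 -m handwheel '[[1,0,0,-0.002,0],[1,0,0,-0.003,0],[1,0,0,-0.004,0]]'; python3 pic.py s3 scene 250 60 410 180
```

```text
time: 22.55
ee_pos: [0.465, 0.2888, 0.0382]
tcp_rot: [-179.7, -0.3, 0.4]
wrist_force: [0.1, 1.1, -0.6]
opening: 0.0076
time: 22.85
ee_pos: [0.4655, 0.289, 0.0351]
tcp_rot: [-179.7, -0.4, 0.4]
wrist_force: [0.1, -0.9, -0.4]
opening: 0.0076
22.9 [0.46538064 0.28901346 0.03480782] [-0.20951976  0.6783312  -0.76205951] [-0.00821693 -0.01462312  0.01538499] 0.00708574776299932
```

View pics/s3.png

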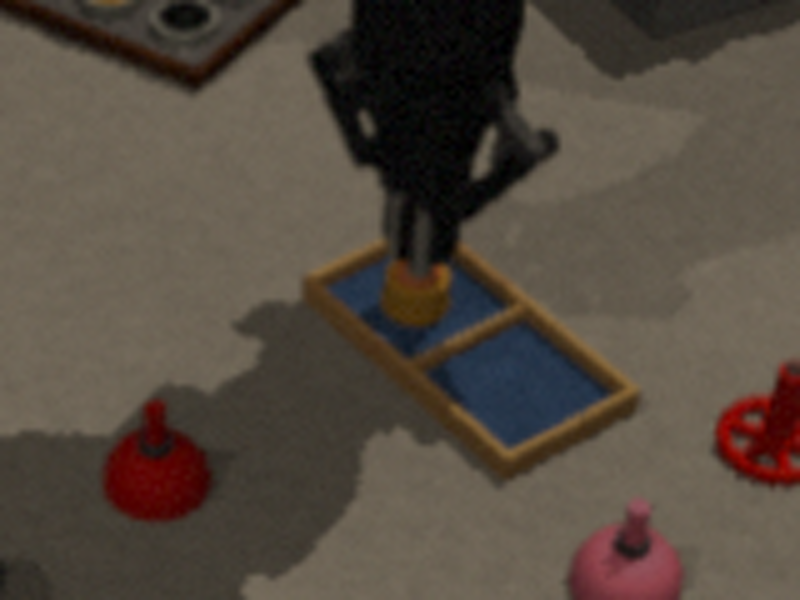

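```bash
python3 -m handwheel '[[1,0,0,-0.001,0],[1,0,0,-0.002,0],[1,0,0,-0.002,0]]'
```

```text
time: 23.2
ee_pos: [0.4656, 0.2892, 0.0339]
tcp_rot: [-179.6, -0.5, 0.4]
wrist_force: [-2.1, -1.1, 6.7]
opening: 0.0075
```

```bash
python3 -m handwheel '[[0.85,0,0,0,0],[0.7,0,0,0,0],[0.6,0,0,0,0],[0.6,0,0,0,0],[0.6,0,0,0,0]]';python3 -m handwheel '[[0.6,0,0,0.02,0],[0.6,0,0,0.05,0],[0.6,0.01,-0.01,0.085,0],[0.6,0.04,-0.04,0.085,0],[0.6,0.07,-0.07,0.085,0]]'; python3 pic.py s4 scene 250 60 410 180
```

```text
time: 23.7
ee_pos: [0.4656, 0.2892, 0.0337]
tcp_rot: [-179.6, -0.4, 0.4]
wrist_force: [1.1, -0.7, -0.8]
opening: 0.0341
time: 24.2
ee_pos: [0.5368, 0.2192, 0.1204]
tcp_rot: [-179.6, -0.6, 0.6]
wrist_force: [0.9, 0.3, -0.3]
opening: 0.0342
24.25 [0.54012222 0.21479252 0.11920625] [-1.24180501 -4.84283445 -1.54385007] [-0.24038924  0.04381992 -0.01758146] 0.03427667900910083
```

View pics/s4.png

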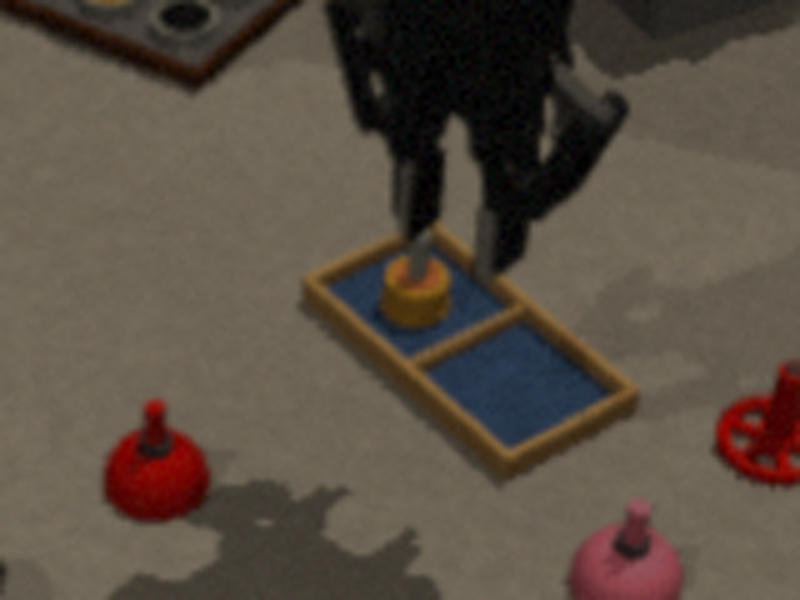

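The small barrel is upright and central. Last is the large wheel.

```bash
python3 -m handwheel '[[0.55,0.03,-0.028,0,0],[0.55,0.06,-0.056,0,0],[0.55,0.09,-0.084,0,0],[0.55,0.113,-0.106,-0.02,0],[0.55,0.113,-0.106,-0.037,0]]';python3 -m handwheel '[[0.55,0,0,0,0],[0.55,0,0,0,0]]'; python3 pic.py g1 scene 270 120 430 240
python3 - <<'E'
from h import *
from workcell import viewer,get_obs
c=viewer.camera("scene");p=get_obs()['ee_pos']
print((proj(c,[p,[p[0],p[1],.046]])-[270,120])*5)
E
```

```text
time: 24.75
ee_pos: [0.6555, 0.1057, 0.081]
tcp_rot: [-179.7, -0.7, 0.1]
wrist_force: [-1.3, -0.1, 0.0]
opening: 0.0384
time: 24.95
ee_pos: [0.6552, 0.1055, 0.0807]
tcp_rot: [-179.7, -0.6, 0.1]
wrist_force: [-0.6, -0.3, 0.0]
opening: 0.0383
25.0 [0.65542936 0.1059858  0.08164899] [0.24317594 0.17945874 1.0602474 ] [ 0.00090142  0.00370192 -0.02216294] 0.0387971535738658
[[394.17448636 301.5932681 ]
 [385.75439349 362.09605748]]
```

View pics/g1.png

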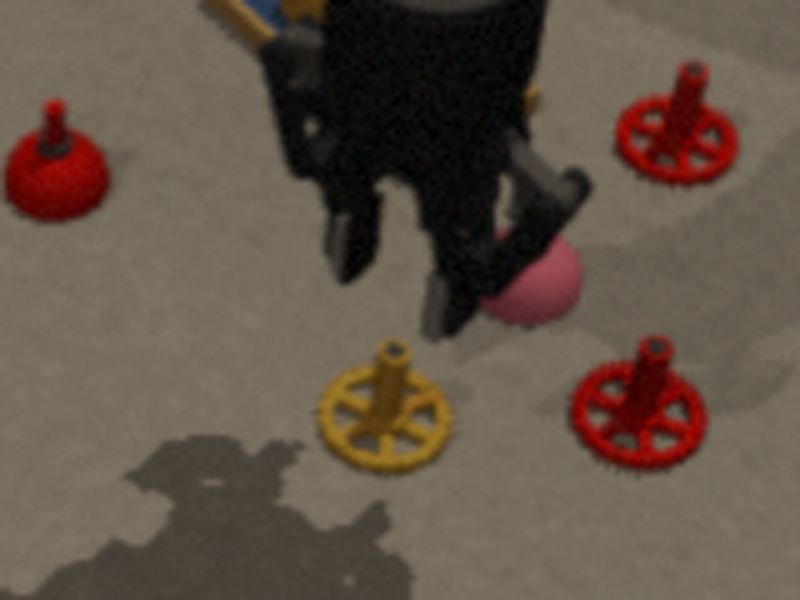

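```bash
python3 -m handwheel '[[0.55,-0.002,0.004,-0.01,0],[0.55,-0.002,0.004,-0.03,0],[0.55,-0.002,0.004,-0.05,0],[0.55,-0.002,0.004,-0.061,0],[0.55,-0.002,0.004,-0.061,0]]' 55;python3 -m handwheel '[[1,0,0,0,0],[1,0,0,0,0],[1,0,0,0,0],[1,0,0,0,0],[1,0,0,0,0]]' 55;python3 -m handwheel '[[1,0,0,0.01,0],[1,0,0,0.03,0],[1,0,0,0.06,0],[1,0,0,0.09,0],[1,0,0,0.11,0]]'; python3 pic.py g2 scene 270 100 430 220
```

```text
time: 25.55
ee_pos: [0.6524, 0.1107, 0.0196]
tcp_rot: [-179.7, -0.6, 0.2]
wrist_force: [-0.9, 0.1, -0.4]
opening: 0.0387
time: 26.05
ee_pos: [0.653, 0.1108, 0.0206]
tcp_rot: [-179.7, -0.7, 0.2]
wrist_force: [-1.4, 1.3, 4.9]
opening: 0.0119
time: 26.55
ee_pos: [0.6533, 0.1107, 0.1335]
tcp_rot: [-179.7, -0.8, 0.2]
wrist_force: [1.3, -0.4, -0.7]
opening: 0.0117
26.6 [0.65424761 0.11089616 0.13674085] [-1.16957435 -0.26794667  0.82907899] [ 0.01491164  0.0185648  -0.06571751] 0.012337540118476027
```

View pics/g2.png

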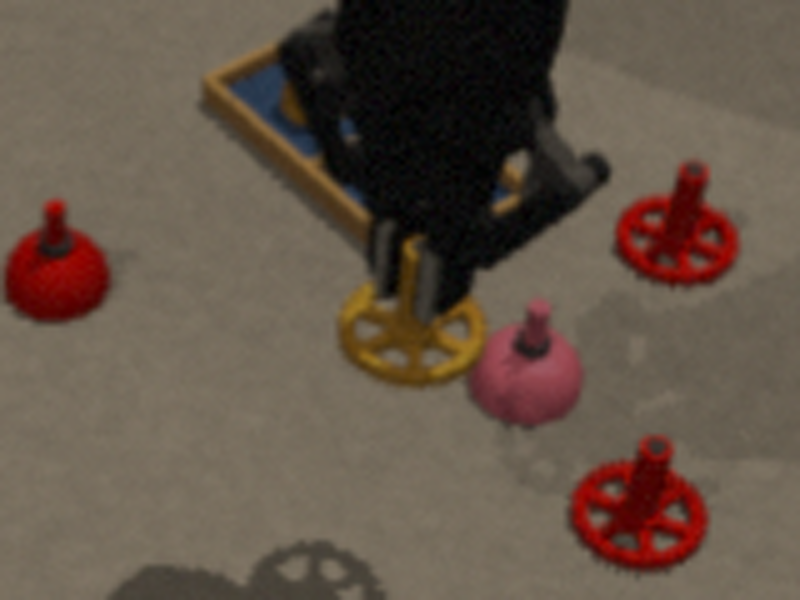

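The large wheel is held level. I'll carry it to (0.540, 0.275), with contact expected at z≈0.025.

```bash
python3 -m handwheel '[[1,-0.014,0.02,0,0],[1,-0.037,0.053,0,0],[1,-0.06,0.086,0,0],[1,-0.083,0.119,0,0],[1,-0.104,0.15,0,0]]';python3 -m handwheel '[[1,-0.009,0.012,0,0],[1,-0.011,0.014,0,0],[1,-0.011,0.014,0,0]]'
```

```text
time: 27.1
ee_pos: [0.549, 0.2619, 0.1367]
tcp_rot: [-179.7, -1.0, 0.2]
wrist_force: [-0.2, -0.0, -1.2]
opening: 0.0122
time: 27.4
ee_pos: [0.538, 0.2757, 0.1366]
tcp_rot: [-179.7, -1.0, 0.2]
wrist_force: [0.7, -0.2, -1.1]
opening: 0.0125
```

```bash
python3 -m handwheel '[[1,0.002,-0.001,-0.03,0],[1,0.002,-0.001,-0.06,0],[1,0.002,-0.001,-0.085,0],[1,0.002,-0.001,-0.1,0],[1,0.002,-0.001,-0.107,0]]';python3 -m handwheel '[[1,0,0,-0.001,0],[1,0,0,-0.003,0],[1,0,0,-0.003,0]]'; python3 pic.py g3 scene 250 60 410 180
```

```text
time: 27.9
ee_pos: [0.54, 0.2734, 0.0281]
tcp_rot: [-179.8, -0.9, 0.1]
wrist_force: [-0.3, 1.0, -0.7]
opening: 0.0123
time: 28.2
ee_pos: [0.5406, 0.2736, 0.026]
tcp_rot: [-179.7, -1.0, 0.1]
wrist_force: [-0.1, -0.3, -1.3]
opening: 0.0125
28.25 [0.54057599 0.27365397 0.02605657] [ 0.77061035 -0.12255919 -0.33525211] [-0.00889206  0.00584997  0.00197998] 0.012177477003673876
```

View pics/g3.png

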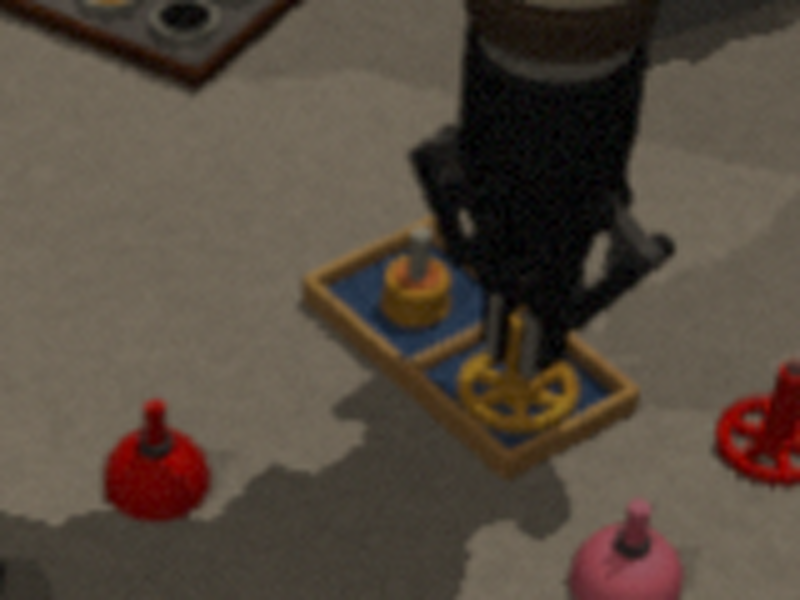

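```bash
python3 -m handwheel '[[1,0,0,-0.001,0],[1,0,0,-0.0025,0],[1,0,0,-0.0025,0]]'
```

```text
time: 28.55
ee_pos: [0.5412, 0.274, 0.0247]
tcp_rot: [-179.7, -1.1, 0.2]
wrist_force: [-0.0, -0.5, 4.1]
opening: 0.012
```

```bash
python3 -m handwheel '[[0.85,0,0,0,0],[0.7,0,0,0,0],[0.6,0,0,0,0],[0.6,0,0,0,0],[0.6,0,0,0,0]]';python3 -m handwheel '[[0.6,0,0,0.02,0],[0.6,0,0,0.05,0],[0.6,0,0,0.09,0],[0.6,-0.01,-0.03,0.12,0],[0.6,-0.03,-0.06,0.15,0]]';python3 -m handwheel '[[0.6,-0.03,-0.04,0.02,0],[0.6,-0.06,-0.08,0.03,0],[0.6,-0.09,-0.12,0.04,0],[0.6,-0.12,-0.16,0.05,0],[0.6,-0.15,-0.2,0.05,0]]';python3 -m handwheel '[[0.6,-0.01,-0.04,0,0],[0.6,-0.02,-0.08,0,0],[0.6,-0.03,-0.12,0,0],[0.6,-0.03,-0.14,0,0],[0.6,-0.03,-0.14,0,0]]'; python3 pic.py f1 top 140 150 440 300; python3 pic.py f2 scene 60 80 440 360
```

```text
time: 29.05
ee_pos: [0.5412, 0.274, 0.0246]
tcp_rot: [-179.7, -1.1, 0.1]
wrist_force: [0.7, 0.1, 0.4]
opening: 0.0341
time: 29.55
ee_pos: [0.5113, 0.2137, 0.1755]
tcp_rot: [-179.7, -1.1, 0.2]
wrist_force: [0.0, -0.2, 0.8]
opening: 0.0341
time: 30.05
ee_pos: [0.3645, 0.0184, 0.2265]
tcp_rot: [-179.7, -1.2, 0.3]
wrist_force: [2.2, -1.1, -0.1]
opening: 0.0342
time: 30.55
ee_pos: [0.3341, -0.1236, 0.2265]
tcp_rot: [-179.7, -1.2, 0.0]
wrist_force: [0.5, 0.1, 0.2]
opening: 0.034
30.6 [ 0.33420076 -0.12247654  0.22648149] [ 0.51800616  0.54585556 -0.46481374] [ 0.0571491   0.04833345 -0.02071935] 0.034068606843525556
30.65 [ 0.33432234 -0.12174451  0.22644916] [-0.08583984  0.51706108 -0.84496473] [-0.01000197 -0.00817409 -0.04849439] 0.034188314763868674
```

View pics/f1.png

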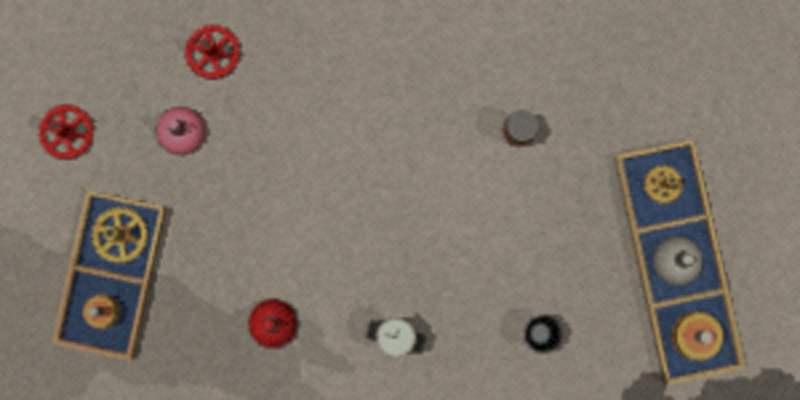

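View pics/f2.png

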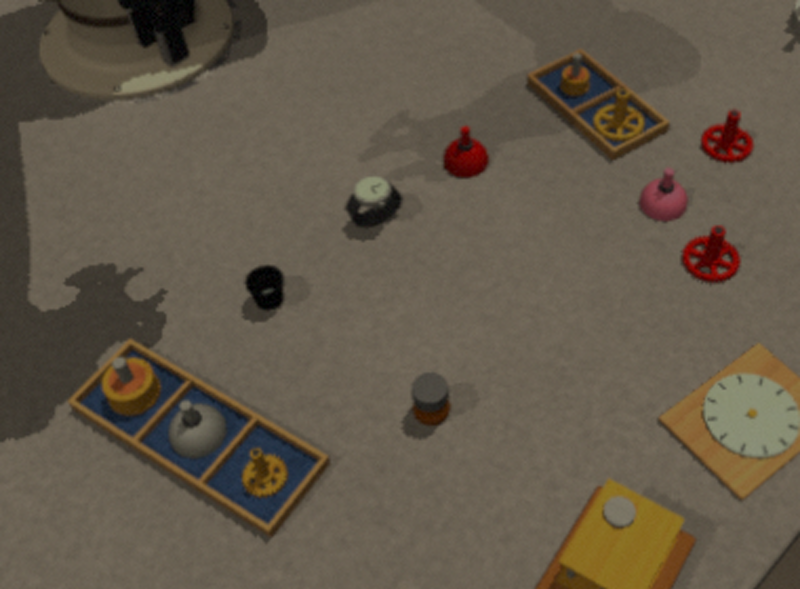

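Both views show all five parts upright and clear of the walls. I'll check that the bystanders haven't moved, then hand in.

```bash
python3 - <<'E'
import cv2,numpy as np
from workcell import viewer,job_done
a=cv2.imread("pics/top0.png");b=viewer.camera("top")["color"]
for n,(u,v) in dict(watch=(288,276),loupe=(344,275),jar=(336,198),pink=(208,199),redbell=(242,271),rw1=(165,199),rw2=(220,169)).items():
    t=a[v-13:v+14,u-13:u+14];w=b[v-18:v+19,u-18:u+19]
    r=cv2.matchTemplate(w,t,cv2.TM_CCOEFF_NORMED);_,m,_,l=cv2.minMaxLoc(r);print(n,round(m,3),l[0]-5,l[1]-5)
print(job_done())
E
```

```text
watch 0.98 0 0
loupe 0.995 0 0
jar 0.989 0 0
pink 0.991 0 0
redbell 0.98 0 0
rw1 0.995 0 0
rw2 0.995 0 0
the job is handed in; nothing more can be done
None
```

Both kits are made up and the job is handed in, at about 31 s of the 109 s allowed.

- **tray3:** the bell is in the middle, with the large barrel in the end compartment nearer the robot and the small wheel in the far one.
- **tray2:** the small barrel is in the compartment nearer the robot and the large wheel in the far one.

I held each part by its stem, arbor or pipe and lowered it until the wrist felt the tray floor, then released it. Wrist readings at those moments were about 4 to 11 N.

The last pictures from both cameras show all five parts upright and clear of the tray walls. Comparing the first and last top views, the wristwatch, loupe, jar and the red and pink look-alikes have not moved (0 pixels). No check failed. The finger opening read 2 to 3 mm less than the true stem diameters throughout, and when the fingers closed the wrist showed about 5 N upward. Neither affected the result.

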